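Clear the lemon out of the condiment tray and put the pepper mill back

ROBOT

A 6-joint arm with a two-finger parallel gripper is mounted at the origin on a cart in front of the work surface, level with it; the furniture and walls round the work are solid. World frame = base frame: x ahead of the robot, y to its left, z up, the work surface at z = 0. Lengths are in m, angles in rad, forces in N, time in s.
With the tool pointing down it reaches from about 0.4 to 0.825 m from the base axis. Payload 7 kg.
Tool frame: the origin (TCP) lies at the very end of the fingers, on their centre line; the grasp point (between the pads) lies 19 mm behind it; z points along the fingers, y is the line along which they close (so a half turn about z gives the same grasp; the last joint's range is limited). The gripper opens to 88 mm and grips with 3 to 60 N. Pads are 19 mm wide; open, the fingers measure 130 mm over their backs; the gripper's body (78 mm by 193 mm) begins 47 mm behind the grasp point.
Start: joints at [1.404, 0.359, 0.012, 0, -1.224, -0.288], TCP at [0.297, 0.606, 0.227] pointing down, gripper open.
Joint ranges: [-3.07, 3.07], [-1.43, 2.12], [-1.02, 1.25], [-3.03, 1.67], [-3.05, -0], [-3.03, 3.03]. Speed limits (rad/s): [2.39, 2.39, 3.01, 3.14, 3.14, 3.14].

INTERFACE

Orientations are given as [roll, pitch, yaw] about the fixed x, y, z axes, in that order (R = Rz(yaw) Ry(pitch) Rx(roll)).
In Python, from station import * gives the robot as it stands.
- The arm moves only by the tool servo_tool, never from a script. Its argument "moves" is a list of rows, each an object of numbers: "jaw": the opening, from 0 (shut) to 1 (fully open); "dx", "dy", "dz": the shift along the world's x, y, z in m; "roll": the turn about the world's z in degrees. A call has exactly 10 rows; each row shifts and turns the commanded pose from where the row before left it; what a row does not reach is not made up. A row lasts 1/8 s, in which the tool goes at most 62.5 mm and 10.7 degrees, less where a joint would pass 70% of its speed; a pose out of reach is approached as far as the arm can. A call with a gripper value outside its range is refused whole. The fingers move at their own pace and stop on an object; "newtons" is the grip in N (left out, the last holds). Time passes only in rows, so rows that do not move let the fingers close, or fill a call up. It gives the time, the measured TCP pose, the force, the opening and the grip force at its end, in the units of the state.
- get_state(): the state, without advancing time (a new reading comes with each control period).
- grab_frame(name): name is "scene" or "top"; returns (picture, depth): 384x512x3 uint8, red, green, blue; 384x512 float32, m along the optical axis (not along the pixel's ray), 0 where there is no reading.
- calibration(name): a dict with "intrinsics" (3x3 intrinsics, pixels), "R" (3x3) and "t" (3): a world point X has camera coordinates R X + t. Camera axes: x right, y down, z forward; pixel columns grow to the right and rows downward; lengths in m; the calibration is good to about 2 mm. A picture is of the moment at which its call begins. calibration takes no time and is no camera call.
- job_done(): hands the job in; it is judged then, once.
The state is a dict: "t": time; "q": joint angles; "qd": joint speeds; "joint_efforts": joint torques, N m; "eef_pos": TCP position; "ee_rot": TCP orientation; "force": force on the tool from outside, world axes, zero at the start; "moment": the same for the moment, N m; "width": finger opening in m; "gripper_force": force on a finger pad.
Only numpy, scipy, OpenCV 4.12 (cv2) and the standard library are available. Lean on these libraries where they do the work, as an engineer would, in place of code of your own. Each camera call takes 0.05 s, during which the arm holds its last target. There are 200 camera calls.

TASK

A lemon is lying in the pepper mill's place in the wooden condiment tray: first put the lemon into the bowl. Then stand the fallen pepper mill upright on the free worktop, let go of it there, and take hold of it afresh to set it standing in the place that the lemon has left, letting go only once it stands on the tray's floor. Do not push the salt shaker, the honey jar or the milk jug about, and do not tip the bowl.

Things in the scene. Friction and masses are not known exactly. Their poses are not given: they have to be found in the camera images.
- tray: low wooden condiment tray, fixed to the worktop, 112 x 288 mm and 14 mm high, floor 6 mm thick, rim and cross-bars 6 mm wide and 8 mm above the floor; three places in a row along its y axis, each 100 (x) by 88 (y) mm inside. The lemon, the salt shaker and the honey jar stand in the three places in any order. Origin: centre of its underside; z up.
- place_0 (a point): centre of the floor of the tray's place at its +y end (floor top is 6 mm above the worktop)
- place_1 (a point): centre of the floor of the tray's middle place
- place_2 (a point): centre of the floor of the tray's place at its -y end
- lemon: yellow lemon, 78 mm long along its own x axis, 55 mm wide, 56 mm high, 0.11 kg, lying in one place of the tray, roughly lengthwise along the row. Origin: centre of its underside, 28 mm under its middle, fixed in the lemon.
- lemon_center (a point): middle of the lemon
- bowl: round bowl, 139 mm across the rim, 62 mm high, standing on the worktop in front of the sink, loose. Inside it narrows to about 50 mm across at the bottom, which lies 12 mm above the worktop. Origin: centre of its underside; z up.
- pepper_mill: turned wooden pepper mill, 155 mm long, 0.18 kg, lying on the worktop, left of the robot. Body to 58 mm across up to 112 mm from the base, round head 50 mm across to 144 mm, knob 12 mm across to 155 mm; nothing turns. Origin: centre of the base's underside; z runs from base to knob: level while it lies (head roughly away from the robot), up when it stands.
- mill_head (a point): point on the mill's axis in its head, 125 mm from the base
- salt_shaker: salt shaker, 44 mm across, 90 mm high, standing loose in a place of the tray. Origin: centre of its underside.
- honey_jar: honey jar, 64 mm across, 87 mm high, standing loose in a place of the tray. Origin: centre of its underside.
- milk_jug: small white jug, 67 x 103 x 85 mm high, standing loose behind the tray. Origin: centre of its underside.

How it is judged:
By the outcome, as a careful person would: the job done as asked, in the order asked, and still so for the second after the job is handed in, with the robot touching nothing.
It also fails if it takes over 72 s, if anything falls off the work surface, if the arm or the gripper's body presses on something with over 40 N, if the wrist force passes 120 N, or if a joint passes its speed limit or range.

## Working session

There is one attempt and no reset: what is moved stays moved. The work goes in short steps, Python scripts to look and compute and a tool call to move; the robot and the scene stay as the last step left them, time stands still between calls to the robot, and variables do not carry over. Pictures are saved under pics/ and viewed, at most 10 in all, crops included, and the job is handed in when it is done.

Besides the shell and the picture viewer there is one more tool, called after "Emit:" by a JSON object that holds its "name" and its "arguments", one argument or row to a line. servo_tool: Moves the arm, as the interface text tells. Its arguments: {"type":"object","properties":{"moves":{"type":"array","items":{"type":"object","properties":{"jaw":{"type":"number"},"dx":{"type":"number"},"dy":{"type":"number"},"dz":{"type":"number"},"roll":{"type":"number"}}}},"newtons":{"type":"number"}},"required":["moves"]}

```bash
mkdir -p pics; cat > h.py <<'E'
from station import *
import numpy as np, cv2
def cloud(name):
    p,d=grab_frame(name); c=calibration(name); K=np.array(c["intrinsics"]);R=np.array(c["R"]);t=np.array(c["t"])
    v,u=np.mgrid[:384,:512]
    X=np.stack([(u-K[0,2])/K[0,0]*d,(v-K[1,2])/K[1,1]*d,d],-1)
    W=(X-t)@R; W[d==0]=np.nan
    return p,W
E
python3 - <<'E'
from h import *
s=get_state();print(s)
for n in("top","scene"):
    p,W=cloud(n);np.savez(f'{n}0.npz',p=p,W=W);cv2.imwrite(f'pics/{n}0.png',cv2.resize(p[:,:,::-1],(768,576)))
    print(n,W[::96,::128].round(2).tolist())
E
```

```text
{'t': 0.0, 'q': array([ 1.40410504e+00,  3.59371232e-01,  1.10906984e-02, -3.31555341e-04,
       -1.22412597e+00, -2.88120204e-01]), 'qd': array([ 0.00140048,  0.00043711, -0.00038284,  0.00065162,  0.00073521,
        0.00093325]), 'joint_efforts': array([ 2.79076034e-03, -5.82726574e+01,  2.93047732e+01,  6.99658647e+00,
        6.97416253e-03, -1.46059956e-04]), 'eef_pos': array([0.29632755, 0.60594168, 0.22565003]), 'ee_rot': array([ 3.13996028e+00, -1.58733285e-04, -4.54924264e-01]), 'force': array([-0.21515663,  0.48982261, -0.01071521]), 'moment': array([ 0.0164035 , -0.02633516,  0.00857437]), 'gripper_force': 0.0, 'width': 0.08790522495542456}
top [[[1.08, 0.7, 0.11], [1.1, 0.35, 0.09], [1.11, -0.02, 0.09], [1.12, -0.39, 0.09]], [[0.84, 0.75, -0.0], [0.85, 0.37, 0.0], [0.91, -0.02, -0.13], [0.86, -0.41, -0.0]], [[0.55, 0.72, -0.0], [0.56, 0.35, -0.0], [0.59, -0.03, -0.17], [0.57, -0.4, -0.0]], [[0.16, 1.29, -0.9], [0.17, 0.63, -0.91], [0.18, -0.04, -0.9], [0.29, -0.39, 0.0]]]
scene [[[0.89, -0.87, 0.2], [0.52, -0.87, 0.03], [0.23, -0.52, 0.15], [-0.26, -0.41, 0.0]], [[1.04, -0.75, -0.0], [0.74, -0.36, 0.19], [0.37, -0.3, -0.0], [0.05, -0.07, 0.02]], [[1.13, -0.35, 0.09], [0.86, -0.22, -0.0], [0.51, -0.09, -0.17], [0.11, 0.12, -0.27]], [[1.21, -0.11, 0.09], [0.98, 0.02, -0.0], [0.71, 0.2, -0.0], [0.45, 0.38, 0.0]]]
```

View pics/top0.png

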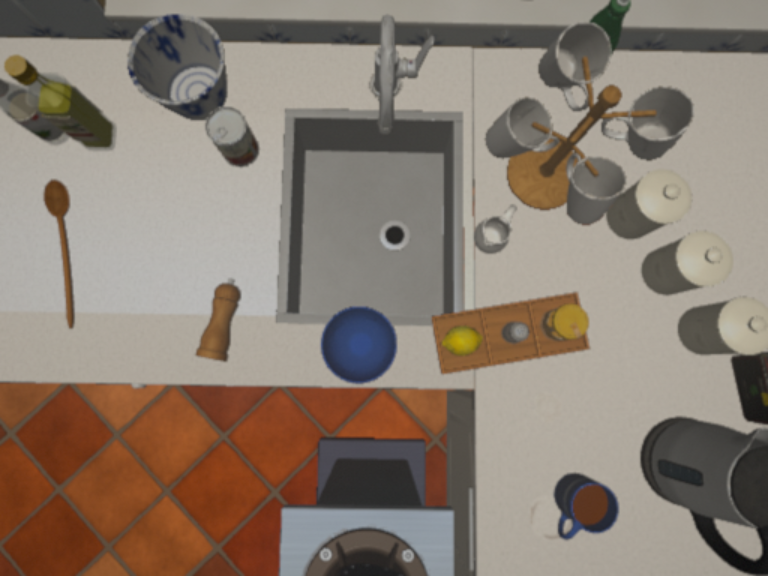

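View pics/scene0.png

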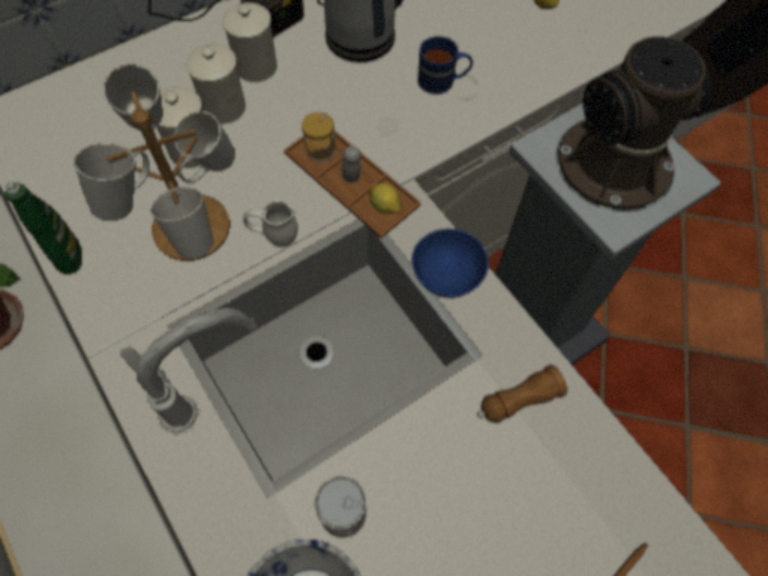

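The top view shows the lemon at (462,340) in the +y end place (place_0), the salt shaker in the middle at (516,332), the honey jar at (568,322), the jug at (492,232), the bowl at (359,344) and the mill lying at (220,320) with its head up (+x).

```bash
cat > m.py <<'E'
from h import *
D=np.load('top0.npz');p=D['p'];W=D['W']
hsv=cv2.cvtColor(p,cv2.COLOR_RGB2HSV)
def roi(a,b,c,d): # 768 coords x0,y0,x1,y1
    m=np.zeros(p.shape[:2],bool);m[int(b/1.5):int(d/1.5),int(a/1.5):int(c/1.5)]=1;return m
def pts(m):
    P=W[m];return P[~np.isnan(P[:,0])]
def rep(n,P):
    r=cv2.minAreaRect((P[:,:2]*1000).astype(np.float32));print(n,len(P),'rect',np.round(r[0],1),np.round(r[1],1),round(r[2],1),'zmax',np.nanpercentile(P[:,2],98).round(4),'mean',P.mean(0).round(4))
print('table z',np.nanmedian(W[roi(100,320,190,380)][:,2]))
P=pts(roi(190,270,250,370)&(W[...,2]>.012));rep('mill',P)
a=P[:,:2]-P[:,:2].mean(0);_,_,V=np.linalg.svd(a,full_matrices=False);d=V[0]*np.sign(V[0][0]);s=a@d;w=a@[-d[1],d[0]]
print('axis',d,'yaw',np.degrees(np.arctan2(d[1],d[0])),'ends',P[:,:2].mean(0)+d*s.min(),P[:,:2].mean(0)+d*s.max())
for lo in np.arange(s.min(),s.max(),.012):
    k=(s>=lo)&(s<lo+.012)
    if k.sum()>2:print(round((lo-s.min())*1000),(w[k].min()*1000).round(1),(w[k].max()*1000).round(1),P[k,2].max().round(4))
P=pts(roi(435,315,485,365)&(hsv[...,1]>150)&(hsv[...,0]>22)&(hsv[...,0]<35)&(W[...,2]>.02));rep('lemon',P)
P=pts(roi(310,295,410,390)&(W[...,2]>.045)&(hsv[...,0]>100));rep('bowl rim',P)
c,r=cv2.minEnclosingCircle((P[:,:2]*1000).astype(np.float32));print(c,r)
P=pts(roi(425,285,600,380)&(W[...,2]>.004)&(W[...,2]<.03)&(hsv[...,0]<20)&(hsv[...,1]>90));rep('tray',P)
for n,b in(('salt',(495,310,535,350)),('honey',(540,295,595,350)),('jug',(470,195,520,260))):
    P=pts(roi(*b)&(W[...,2]>(.07)));rep(n,P)
E
python3 m.py
```

```text
table z -0.00028637401070243036
mill 890 rect [497.5 278.8] [ 56.9 153.2] 78.4 zmax 0.0567 mean [0.4878 0.2772 0.0437]
axis [ 0.98512681 -0.17182891] yaw -9.894172525851443 ends [0.42080244 0.28890321] [0.57238755 0.26246326]
0 -23.1 30.0 0.0602
12 -20.6 33.6 0.0589
24 -21.7 29.2 0.0554
36 -20.7 27.8 0.056
48 -17.8 26.1 0.0522
60 -15.4 23.8 0.0484
72 -14.8 23.0 0.0468
84 -15.9 20.4 0.0488
96 -20.2 23.5 0.0512
108 -20.0 25.7 0.0516
120 -21.1 26.5 0.0506
132 -18.6 22.7 0.0489
144 -2.3 8.1 0.0327
lemon 363 rect [ 460.4 -170.3] [57.7 55.3] 56.4 zmax 0.0622 mean [ 0.4599 -0.1683  0.0526]
bowl rim 537 rect [451.2  20. ] [135.6 136.2] 0.9 zmax 0.0648 mean [0.4517 0.0209 0.0564]
(450.7666320800781, 20.150136947631836) 69.82645416259766
tray 2277 rect [ 478.8 -267.7] [111.3 287.3] 10.1 zmax 0.0171 mean [ 0.4757 -0.2586  0.0086]
salt 139 rect [ 477.8 -265.4] [32.2 32. ] 1.8 zmax 0.0961 mean [ 0.477  -0.2641  0.0897]
honey 484 rect [ 496.3 -355.4] [60.8 62.1] 40.7 zmax 0.0962 mean [ 0.4956 -0.3541  0.0917]
jug 173 rect [ 669.5 -239.4] [53.3 89.1] 31.1 zmax 0.0872 mean [ 0.6734 -0.2364  0.0813]
```

```bash
cat >> m.py <<'E'
print('---')
P=pts(roi(430,310,490,370)&(W[...,2]>.024));a=P[:,:2]-P[:,:2].mean(0);_,S,V=np.linalg.svd(a,full_matrices=False);print('lemon yaw',np.degrees(np.arctan2(V[0][1],V[0][0])),S);rep('lemon',P)
E
python3 m.py | sed -n '/---/,$p'
```

```text
---
lemon yaw -80.8305760574675 [0.35650448 0.27162857]
lemon 402 rect [ 462.2 -171.8] [61.7 60.1] 58.1 zmax 0.0622 mean [ 0.4611 -0.1693  0.0515]
```

Emit:
{"name": "servo_tool", "arguments": {
  "moves": [
    {"dx": 0.02,"dy": -0.055,"roll": -5.4,"jaw": 0.85},
    {"dx": 0.02,"dy": -0.055,"roll": -5.4},
    {"dx": 0.02,"dy": -0.055,"roll": -5.4},
    {"dx": 0.02,"dy": -0.055,"roll": -5.4},
    {"dx": 0.02,"dy": -0.055,"roll": -5.4},
    {"dx": 0.02,"dy": -0.055,"roll": -5.4},
    {"dx": 0.02,"dy": -0.055,"roll": -5.4},
    {"dx": 0.02,"dy": -0.055,"roll": -5.4},
    {"dx": 0.02,"dy": -0.055,"roll": -5.4},
    {"dx": 0.02,"dy": -0.055,"roll": -5.4}
  ]
}}

```text
$.moves[0]: bad value
```

Emit:
{"name": "servo_tool", "arguments": {
  "moves": [
    {"dx": 0.02,"dy": -0.055,"dz": 0,"roll": -5.4,"jaw": 0.85},
    {"dx": 0.02,"dy": -0.055,"dz": 0,"roll": -5.4,"jaw": 0.85},
    {"dx": 0.02,"dy": -0.055,"dz": 0,"roll": -5.4,"jaw": 0.85},
    {"dx": 0.02,"dy": -0.055,"dz": 0,"roll": -5.4,"jaw": 0.85},
    {"dx": 0.02,"dy": -0.055,"dz": 0,"roll": -5.4,"jaw": 0.85},
    {"dx": 0.02,"dy": -0.055,"dz": 0,"roll": -5.4,"jaw": 0.85},
    {"dx": 0.02,"dy": -0.055,"dz": 0,"roll": -5.4,"jaw": 0.85},
    {"dx": 0.02,"dy": -0.055,"dz": 0,"roll": -5.4,"jaw": 0.85},
    {"dx": 0.02,"dy": -0.055,"dz": 0,"roll": -5.4,"jaw": 0.85},
    {"dx": 0.02,"dy": -0.055,"dz": 0,"roll": -5.4,"jaw": 0.85}
  ],
  "newtons": 10
}}

```text
t: 1.35
eef_pos: [0.4967, 0.0545, 0.2266]
ee_rot: [-3.141, 0.0, -1.4]
force: [0.9, 0.3, 0.1]
width: 0.0743
gripper_force: 0.0
```

Emit:
{"name": "servo_tool", "arguments": {
  "moves": [
    {"dx": -0.007,"dy": -0.045,"dz": 0,"roll": 0,"jaw": 0.85},
    {"dx": -0.007,"dy": -0.045,"dz": 0,"roll": 0,"jaw": 0.85},
    {"dx": -0.007,"dy": -0.045,"dz": 0,"roll": 0,"jaw": 0.85},
    {"dx": -0.007,"dy": -0.045,"dz": 0,"roll": 0,"jaw": 0.85},
    {"dx": -0.0075,"dy": -0.045,"dz": 0,"roll": 0,"jaw": 0.85},
    {"dx": 0,"dy": 0,"dz": -0.03,"roll": 0,"jaw": 0.85},
    {"dx": 0,"dy": 0,"dz": -0.04,"roll": 0,"jaw": 0.85},
    {"dx": 0,"dy": 0,"dz": -0.03,"roll": 0,"jaw": 0.85},
    {"dx": 0,"dy": 0,"dz": -0.02,"roll": 0,"jaw": 0.85},
    {"dx": 0,"dy": 0,"dz": -0.01,"roll": 0,"jaw": 0.85}
  ]
}}

```text
t: 2.6
eef_pos: [0.4602, -0.1687, 0.0953]
ee_rot: [3.14, 0.0, -1.397]
force: [0.5, 0.8, 0.9]
width: 0.0747
gripper_force: 0.0
```

```bash
python3 - <<'E'
from h import *
for n in("top","scene"):
    p,W=cloud(n)
    q=p[150:300,230:410] if n=="top" else p[60:210,160:340]
    cv2.imwrite(f'pics/{n}1.png',cv2.resize(q[:,:,::-1],(540,450)))
a=[cv2.imread(f'pics/{n}1.png') for n in("top","scene")];cv2.imwrite('pics/c1.png',cv2.resize(np.hstack(a),(800,333)))
E
```

```text
(no output)
```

View pics/c1.png

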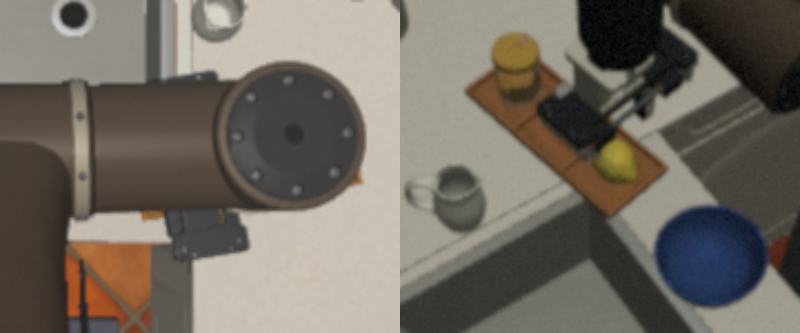

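The scene view (right half) shows the fingers straddling the lemon from above at (600,130), with the lemon at (618,160). They look aligned, so I'll descend.

Emit:
{"name": "servo_tool", "arguments": {
  "moves": [
    {"dx": 0.0005,"dy": -0.0015,"dz": -0.02,"roll": 0,"jaw": 0.85},
    {"dx": 0,"dy": 0,"dz": -0.02,"roll": 0,"jaw": 0.85},
    {"dx": 0,"dy": 0,"dz": -0.02,"roll": 0,"jaw": 0.85},
    {"dx": 0,"dy": 0,"dz": -0.012,"roll": 0,"jaw": 0.85},
    {"dx": 0,"dy": 0,"dz": -0.003,"roll": 0,"jaw": 0.85},
    {"dx": 0,"dy": 0,"dz": 0,"roll": 0,"jaw": 0.85},
    {"dx": 0,"dy": 0,"dz": 0,"roll": 0,"jaw": 0.4},
    {"dx": 0,"dy": 0,"dz": 0,"roll": 0,"jaw": 0.4},
    {"dx": 0,"dy": 0,"dz": 0,"roll": 0,"jaw": 0.4},
    {"dx": 0,"dy": 0,"dz": 0,"roll": 0,"jaw": 0.4}
  ],
  "newtons": 12
}}

```text
t: 3.95
eef_pos: [0.4617, -0.1702, 0.0219]
ee_rot: [-3.141, -0.0, -1.397]
force: [-1.0, 0.8, 4.3]
width: 0.0534
gripper_force: 12.0
```

Emit:
{"name": "servo_tool", "arguments": {
  "moves": [
    {"dx": 0,"dy": 0,"dz": 0.015,"roll": 0,"jaw": 0.4},
    {"dx": 0,"dy": 0,"dz": 0.03,"roll": 0,"jaw": 0.4},
    {"dx": 0,"dy": 0,"dz": 0.035,"roll": 0,"jaw": 0.4},
    {"dx": 0,"dy": 0.02,"dz": 0.03,"roll": 0,"jaw": 0.4},
    {"dx": -0.002,"dy": 0.04,"dz": 0,"roll": 0,"jaw": 0.4},
    {"dx": -0.003,"dy": 0.05,"dz": 0,"roll": 0,"jaw": 0.4},
    {"dx": -0.003,"dy": 0.045,"dz": 0,"roll": 0,"jaw": 0.4},
    {"dx": -0.003,"dy": 0.035,"dz": 0,"roll": 0,"jaw": 0.4},
    {"dx": 0,"dy": 0,"dz": -0.01,"roll": 0,"jaw": 0.4},
    {"dx": 0,"dy": 0,"dz": -0.02,"roll": 0,"jaw": 0.4}
  ]
}}

```text
t: 5.2
eef_pos: [0.4507, 0.0202, 0.1014]
ee_rot: [-3.14, 0.0, -1.396]
force: [-0.1, 0.7, -1.5]
width: 0.0534
gripper_force: 12.0
```

Emit:
{"name": "servo_tool", "arguments": {
  "moves": [
    {"dx": 0,"dy": 0,"dz": -0.02,"roll": 0,"jaw": 0.4},
    {"dx": 0,"dy": 0,"dz": -0.02,"roll": 0,"jaw": 0.4},
    {"dx": 0,"dy": 0,"dz": -0.008,"roll": 0,"jaw": 0.4},
    {"dx": 0,"dy": 0,"dz": 0,"roll": 0,"jaw": 0.4},
    {"dx": 0,"dy": 0,"dz": 0,"roll": 0,"jaw": 0.78},
    {"dx": 0,"dy": 0,"dz": 0,"roll": 0,"jaw": 0.78},
    {"dx": 0,"dy": 0,"dz": 0,"roll": 0,"jaw": 0.78},
    {"dx": 0,"dy": 0,"dz": 0.02,"roll": 0,"jaw": 0.78},
    {"dx": 0,"dy": 0,"dz": 0.03,"roll": 0,"jaw": 0.78},
    {"dx": 0,"dy": 0,"dz": 0.04,"roll": 0,"jaw": 0.78}
  ]
}}

```text
t: 6.45
eef_pos: [0.45, 0.0197, 0.1442]
ee_rot: [3.14, -0.0, -1.397]
force: [0.9, 0.9, -1.1]
width: 0.0682
gripper_force: 0.0
```

Emit:
{"name": "servo_tool", "arguments": {
  "moves": [
    {"dx": 0.005,"dy": 0.02,"dz": 0.03,"roll": 7,"jaw": 0.85},
    {"dx": 0.01,"dy": 0.025,"dz": 0.01,"roll": 7,"jaw": 0.85},
    {"dx": 0.01,"dy": 0.03,"dz": 0,"roll": 7,"jaw": 0.85},
    {"dx": 0.01,"dy": 0.03,"dz": 0,"roll": 7,"jaw": 0.85},
    {"dx": 0.01,"dy": 0.03,"dz": 0,"roll": 7,"jaw": 0.85},
    {"dx": 0.01,"dy": 0.03,"dz": 0,"roll": 7,"jaw": 0.85},
    {"dx": 0.01,"dy": 0.03,"dz": 0,"roll": 7,"jaw": 0.85},
    {"dx": 0.01,"dy": 0.025,"dz": 0,"roll": 7,"jaw": 0.85},
    {"dx": 0.01,"dy": 0.02,"dz": -0.02,"roll": 7,"jaw": 0.85},
    {"dx": 0.0095,"dy": 0.01,"dz": -0.03,"roll": 7,"jaw": 0.85}
  ]
}}

```text
t: 7.7
eef_pos: [0.5459, 0.2715, 0.134]
ee_rot: [-3.139, -0.002, -0.17]
force: [0.3, -0.3, 0.2]
width: 0.0747
gripper_force: 0.0
```

```bash
python3 - <<'E'
from h import *
p,W=cloud("scene");cv2.imwrite('pics/s2.png',cv2.resize(p[80:300,200:420,::-1],(600,600)))
E
```

```text
(no output)
```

View pics/s2.png

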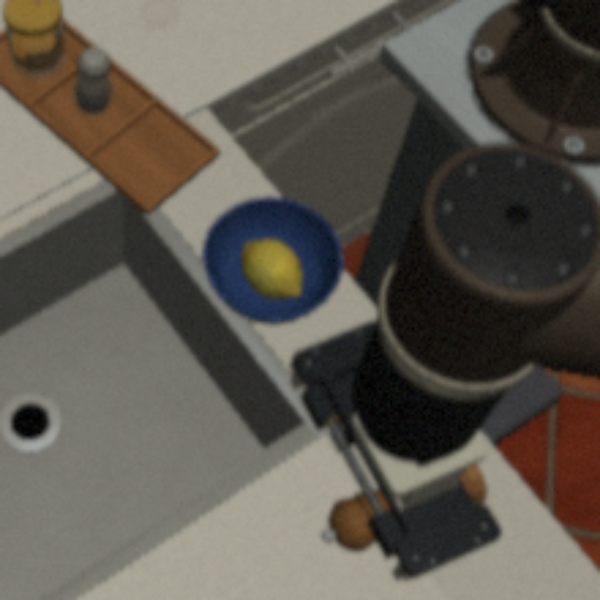

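The lemon lies in the bowl at (270,268), place_0 is empty, and the fingers straddle the mill's head at (355,525). I'll descend and grip the head lightly, so that the mill can swing.

Emit:
{"name": "servo_tool", "arguments": {
  "moves": [
    {"dx": -0.0015,"dy": -0.0015,"dz": -0.03,"roll": -1,"jaw": 0.85},
    {"dx": 0,"dy": 0,"dz": -0.035,"roll": 0,"jaw": 0.85},
    {"dx": 0,"dy": 0,"dz": -0.03,"roll": 0,"jaw": 0.85},
    {"dx": 0,"dy": 0,"dz": -0.02,"roll": 0,"jaw": 0.85},
    {"dx": 0,"dy": 0,"dz": -0.009,"roll": 0,"jaw": 0.85},
    {"dx": 0,"dy": 0,"dz": 0,"roll": 0,"jaw": 0.85},
    {"dx": 0,"dy": 0,"dz": 0,"roll": 0,"jaw": 0.4},
    {"dx": 0,"dy": 0,"dz": 0,"roll": 0,"jaw": 0.4},
    {"dx": 0,"dy": 0,"dz": 0,"roll": 0,"jaw": 0.4},
    {"dx": 0,"dy": 0,"dz": 0,"roll": 0,"jaw": 0.4}
  ],
  "newtons": 6
}}

```text
t: 9.0
eef_pos: [0.5441, 0.2688, 0.0102]
ee_rot: [-3.14, -0.001, -0.193]
force: [0.8, 0.4, 2.9]
width: 0.0481
gripper_force: 6.0
```

Emit:
{"name": "servo_tool", "arguments": {
  "moves": [
    {"dx": 0,"dy": 0,"dz": 0.012,"roll": 0,"jaw": 0.4},
    {"dx": -0.002,"dy": 0,"dz": 0.015,"roll": 0,"jaw": 0.4},
    {"dx": -0.004,"dy": 0.001,"dz": 0.015,"roll": 0,"jaw": 0.4},
    {"dx": -0.007,"dy": 0.001,"dz": 0.015,"roll": 0,"jaw": 0.4},
    {"dx": -0.01,"dy": 0.002,"dz": 0.015,"roll": 0,"jaw": 0.4},
    {"dx": -0.012,"dy": 0.002,"dz": 0.015,"roll": 0,"jaw": 0.4},
    {"dx": -0.012,"dy": 0.002,"dz": 0.015,"roll": 0,"jaw": 0.4},
    {"dx": -0.01,"dy": 0.002,"dz": 0.012,"roll": 0,"jaw": 0.4},
    {"dx": 0,"dy": 0,"dz": 0.01,"roll": 0,"jaw": 0.4},
    {"dx": 0,"dy": 0,"dz": 0,"roll": 0,"jaw": 0.4}
  ]
}}

```text
t: 10.25
eef_pos: [0.487, 0.2789, 0.1344]
ee_rot: [-3.14, -0.001, -0.193]
force: [-0.6, 0.7, -2.3]
width: 0.0474
gripper_force: 6.0
```

```bash
python3 - <<'E'
from h import *
p,W=cloud("scene");cv2.imwrite('pics/s3.png',cv2.resize(p[180:320,250:410,::-1],(640,560)))
hsv=cv2.cvtColor(p,cv2.COLOR_RGB2HSV);m=(hsv[...,0]>5)&(hsv[...,0]<20)&(hsv[...,1]>100)&(W[...,2]>.005)&(W[...,1]>.2)&(W[...,1]<.35)&(W[...,0]>.4)&(W[...,0]<.65)
P=W[m];print(len(P))
for z in np.arange(0,.18,.015):
    k=(P[:,2]>=z)&(P[:,2]<z+.015)
    if k.sum()>3:print(round(z,3),k.sum(),P[k].min(0).round(3),P[k].max(0).round(3),P[k].mean(0).round(3))
E
```

```text
900
0.03 64 [0.487 0.248 0.031] [0.513 0.297 0.045] [0.505 0.276 0.038]
0.045 37 [0.486 0.254 0.045] [0.51  0.298 0.06 ] [0.504 0.279 0.054]
0.06 78 [0.478 0.251 0.06 ] [0.511 0.298 0.075] [0.501 0.278 0.068]
0.075 78 [0.482 0.253 0.075] [0.507 0.295 0.09 ] [0.499 0.276 0.082]
0.09 31 [0.488 0.258 0.091] [0.503 0.292 0.104] [0.498 0.276 0.096]
0.105 12 [0.495 0.267 0.105] [0.503 0.291 0.118] [0.5   0.279 0.11 ]
0.12 32 [0.499 0.263 0.12 ] [0.506 0.292 0.135] [0.503 0.278 0.13 ]
0.135 17 [0.502 0.265 0.136] [0.507 0.288 0.15 ] [0.505 0.278 0.144]
0.15 72 [0.48  0.256 0.15 ] [0.507 0.291 0.165] [0.497 0.275 0.158]
0.165 18 [0.484 0.263 0.165] [0.502 0.29  0.169] [0.488 0.276 0.167]
```

View pics/s3.png

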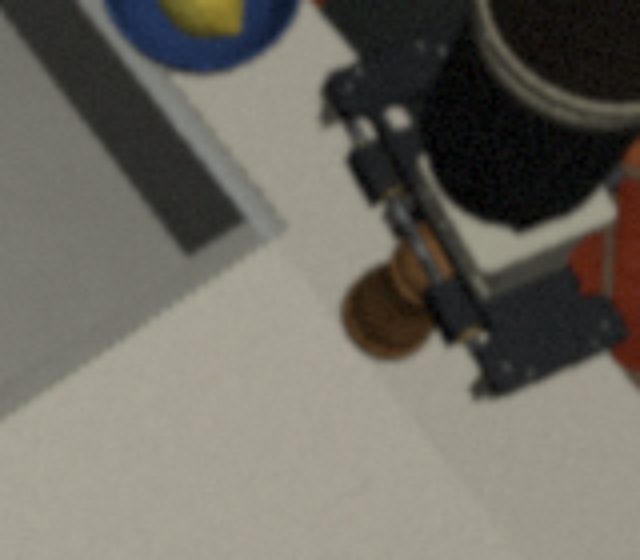

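The mill hangs practically upright from the head: the base disc is at (390,310), and the depth profile is vertical within about 2°. I'll lower it gently onto the free worktop.

Emit:
{"name": "servo_tool", "arguments": {
  "moves": [
    {"dx": 0,"dy": 0,"dz": -0.006,"roll": 0,"jaw": 0.4},
    {"dx": 0,"dy": 0,"dz": -0.006,"roll": 0,"jaw": 0.4},
    {"dx": 0,"dy": 0,"dz": -0.005,"roll": 0,"jaw": 0.4},
    {"dx": 0,"dy": 0,"dz": -0.003,"roll": 0,"jaw": 0.4},
    {"dx": 0,"dy": 0,"dz": -0.002,"roll": 0,"jaw": 0.4},
    {"dx": 0,"dy": 0,"dz": -0.001,"roll": 0,"jaw": 0.4},
    {"dx": 0,"dy": 0,"dz": -0.001,"roll": 0,"jaw": 0.4},
    {"dx": 0,"dy": 0,"dz": -0.001,"roll": 0,"jaw": 0.4},
    {"dx": 0,"dy": 0,"dz": 0,"roll": 0,"jaw": 0.4},
    {"dx": 0,"dy": 0,"dz": 0,"roll": 0,"jaw": 0.4}
  ]
}}

```text
t: 11.55
eef_pos: [0.4876, 0.2784, 0.1102]
ee_rot: [-3.141, -0.002, -0.192]
force: [-1.5, -2.8, 9.7]
width: 0.0482
gripper_force: 6.4
```

```bash
cat > mill.py <<'E'
from h import *
s=get_state();print(s['force'],s['moment'])
p,W=cloud("scene")
hsv=cv2.cvtColor(p,cv2.COLOR_RGB2HSV);m=(hsv[...,0]>5)&(hsv[...,0]<20)&(hsv[...,1]>100)&(W[...,2]>.002)&(W[...,1]>.2)&(W[...,1]<.35)&(W[...,0]>.4)&(W[...,0]<.65)
P=W[m];print(len(P))
for z in np.arange(0,.18,.01):
    k=(P[:,2]>=z)&(P[:,2]<z+.01)
    if k.sum()>3:print(round(z,3),k.sum(),P[k].min(0).round(3),P[k].max(0).round(3))
E
python3 mill.py
```

```text
[-1.5041806  -2.78872108  9.71497201] [-1.37023984  0.25204458 -0.00141694]
844
0.01 50 [0.486 0.246 0.012] [0.515 0.296 0.02 ]
0.02 21 [0.494 0.246 0.02 ] [0.513 0.294 0.03 ]
0.03 30 [0.479 0.248 0.031] [0.512 0.297 0.04 ]
0.04 51 [0.484 0.249 0.04 ] [0.513 0.297 0.049]
0.05 52 [0.487 0.251 0.05 ] [0.508 0.295 0.06 ]
0.06 47 [0.486 0.254 0.06 ] [0.506 0.293 0.07 ]
0.07 25 [0.49  0.256 0.071] [0.503 0.292 0.08 ]
0.08 11 [0.493 0.261 0.08 ] [0.503 0.291 0.089]
0.09 7 [0.5   0.267 0.095] [0.505 0.288 0.1  ]
0.1 11 [0.5   0.262 0.103] [0.507 0.29  0.109]
0.11 21 [0.498 0.261 0.111] [0.507 0.29  0.117]
0.12 9 [0.503 0.265 0.121] [0.507 0.288 0.129]
0.13 44 [0.481 0.256 0.13 ] [0.509 0.288 0.14 ]
0.14 36 [0.483 0.26  0.141] [0.505 0.292 0.148]
```

Emit:
{"name": "servo_tool", "arguments": {
  "moves": [
    {"dx": 0,"dy": 0,"dz": 0.001,"roll": 0,"jaw": 0.4},
    {"dx": 0,"dy": 0,"dz": 0,"roll": 0,"jaw": 0.58},
    {"dx": 0,"dy": 0,"dz": 0,"roll": 0,"jaw": 0.62},
    {"dx": 0,"dy": 0,"dz": 0,"roll": 0,"jaw": 0.7},
    {"dx": 0,"dy": 0,"dz": 0,"roll": 0,"jaw": 0.8},
    {"dx": 0,"dy": 0,"dz": 0,"roll": 0,"jaw": 0.9},
    {"dx": 0,"dy": 0,"dz": 0,"roll": 0,"jaw": 0.9},
    {"dx": 0,"dy": 0,"dz": 0,"roll": 0,"jaw": 0.9},
    {"dx": 0,"dy": 0,"dz": 0.03,"roll": 0,"jaw": 0.9},
    {"dx": 0,"dy": 0,"dz": 0.03,"roll": 0,"jaw": 0.9}
  ]
}}

```text
t: 12.85
eef_pos: [0.4864, 0.2782, 0.17]
ee_rot: [3.141, 0.0, -0.193]
force: [1.3, 0.5, 0.1]
width: 0.0787
gripper_force: 0.0
```

```bash
python3 mill.py; python3 - <<'E'
from h import *
p,W=cloud("scene");cv2.imwrite('pics/s4.png',cv2.resize(p[180:320,250:410,::-1],(640,560)))
E
```

```text
[1.32488452 0.47171422 0.08512788] [ 0.05833425 -0.08145805  0.01898908]
1125
0.01 53 [0.481 0.247 0.01 ] [0.514 0.296 0.019]
0.02 17 [0.489 0.248 0.02 ] [0.512 0.293 0.03 ]
0.03 32 [0.484 0.251 0.031] [0.512 0.295 0.04 ]
0.04 52 [0.481 0.25  0.04 ] [0.512 0.294 0.05 ]
0.05 63 [0.478 0.25  0.05 ] [0.51  0.292 0.06 ]
0.06 38 [0.478 0.251 0.061] [0.504 0.288 0.07 ]
0.07 29 [0.48  0.253 0.07 ] [0.503 0.286 0.08 ]
0.08 13 [0.486 0.255 0.08 ] [0.504 0.287 0.089]
0.09 8 [0.494 0.267 0.091] [0.505 0.285 0.097]
0.1 20 [0.487 0.26  0.101] [0.508 0.29  0.109]
0.11 27 [0.486 0.255 0.11 ] [0.507 0.29  0.118]
0.12 28 [0.488 0.257 0.12 ] [0.508 0.292 0.13 ]
0.13 110 [0.475 0.248 0.13 ] [0.509 0.292 0.14 ]
0.14 109 [0.472 0.249 0.14 ] [0.502 0.285 0.148]
```

View pics/s4.png

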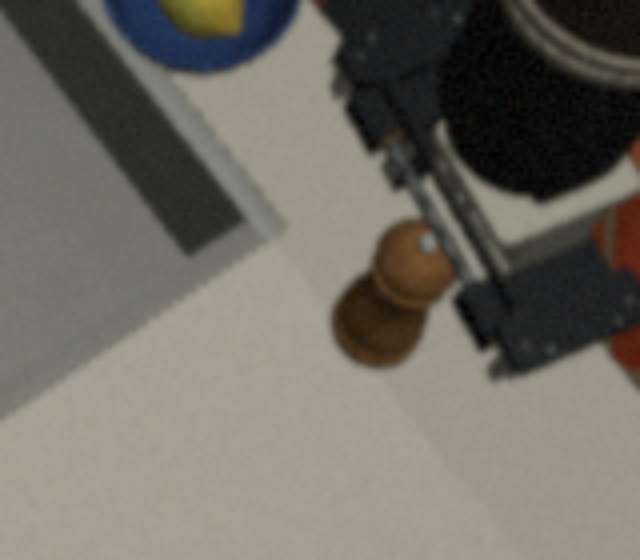

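The mill stands freely at about (0.484, 0.276), with its base at (378,320) and the open fingers above it. I'll grip it afresh.

Emit:
{"name": "servo_tool", "arguments": {
  "moves": [
    {"dx": -0.002,"dy": -0.002,"dz": -0.02,"roll": 0,"jaw": 0.95},
    {"dx": 0,"dy": 0,"dz": -0.02,"roll": 0,"jaw": 0.95},
    {"dx": 0,"dy": 0,"dz": -0.016,"roll": 0,"jaw": 0.95},
    {"dx": 0,"dy": 0,"dz": -0.008,"roll": 0,"jaw": 0.95},
    {"dx": 0,"dy": 0,"dz": 0,"roll": 0,"jaw": 0.8},
    {"dx": 0,"dy": 0,"dz": 0,"roll": 0,"jaw": 0.7},
    {"dx": 0,"dy": 0,"dz": 0,"roll": 0,"jaw": 0.62},
    {"dx": 0,"dy": 0,"dz": 0,"roll": 0,"jaw": 0.4},
    {"dx": 0,"dy": 0,"dz": 0,"roll": 0,"jaw": 0.4},
    {"dx": 0,"dy": 0,"dz": 0,"roll": 0,"jaw": 0.4}
  ],
  "newtons": 20
}}

```text
t: 14.2
eef_pos: [0.4847, 0.2764, 0.1059]
ee_rot: [-3.141, -0.0, -0.193]
force: [-0.3, 0.0, 3.6]
width: 0.0478
gripper_force: 19.7
```

Emit:
{"name": "servo_tool", "arguments": {
  "moves": [
    {"dx": 0,"dy": 0,"dz": 0.015,"roll": 0,"jaw": 0.4},
    {"dx": 0,"dy": 0,"dz": 0.03,"roll": 0,"jaw": 0.4},
    {"dx": 0,"dy": 0,"dz": 0.035,"roll": 0,"jaw": 0.4},
    {"dx": 0,"dy": -0.01,"dz": 0.03,"roll": -3,"jaw": 0.4},
    {"dx": 0,"dy": -0.02,"dz": 0.01,"roll": -5,"jaw": 0.4},
    {"dx": 0,"dy": -0.03,"dz": 0,"roll": -5,"jaw": 0.4},
    {"dx": 0,"dy": -0.035,"dz": 0,"roll": -5,"jaw": 0.4},
    {"dx": 0,"dy": -0.035,"dz": 0,"roll": -5,"jaw": 0.4},
    {"dx": 0,"dy": -0.035,"dz": 0,"roll": -5,"jaw": 0.4},
    {"dx": 0,"dy": -0.035,"dz": 0,"roll": -5,"jaw": 0.4}
  ]
}}

```text
t: 15.45
eef_pos: [0.4842, 0.0753, 0.2263]
ee_rot: [-3.141, 0.0, -0.772]
force: [-0.2, -1.0, -2.6]
width: 0.0476
gripper_force: 19.5
```

Emit:
{"name": "servo_tool", "arguments": {
  "moves": [
    {"dx": -0.002,"dy": -0.035,"dz": 0,"roll": -5,"jaw": 0.4},
    {"dx": -0.003,"dy": -0.035,"dz": 0,"roll": -5,"jaw": 0.4},
    {"dx": -0.003,"dy": -0.035,"dz": 0,"roll": -5,"jaw": 0.4},
    {"dx": -0.003,"dy": -0.035,"dz": 0,"roll": -5,"jaw": 0.4},
    {"dx": -0.003,"dy": -0.035,"dz": 0,"roll": -5,"jaw": 0.4},
    {"dx": -0.003,"dy": -0.03,"dz": 0,"roll": -4,"jaw": 0.4},
    {"dx": -0.003,"dy": -0.025,"dz": 0,"roll": -2,"jaw": 0.4},
    {"dx": -0.002,"dy": -0.015,"dz": 0,"roll": 0,"jaw": 0.4},
    {"dx": 0,"dy": -0.007,"dz": 0,"roll": 0,"jaw": 0.4},
    {"dx": 0,"dy": 0,"dz": 0,"roll": 0,"jaw": 0.4}
  ]
}}

```text
t: 16.7
eef_pos: [0.4626, -0.1756, 0.2256]
ee_rot: [-3.142, 0.0, -1.31]
force: [0.0, 0.8, -2.5]
width: 0.0475
gripper_force: 19.5
```

```bash
python3 - <<'E'
from h import *
p,W=cloud("scene");cv2.imwrite('pics/s5.png',cv2.resize(p[40:200,160:340,::-1],(675,600)))
hsv=cv2.cvtColor(p,cv2.COLOR_RGB2HSV);m=(hsv[...,0]>5)&(hsv[...,0]<20)&(hsv[...,1]>100)&(W[...,2]>.07)&(W[...,1]>-.23)&(W[...,1]<-.1)&(W[...,0]>.4)&(W[...,0]<.55)
P=W[m];print(len(P))
for z in np.arange(0.07,.3,.015):
    k=(P[:,2]>=z)&(P[:,2]<z+.015)
    if k.sum()>3:print(round(z,3),k.sum(),P[k].min(0).round(3),P[k].max(0).round(3))
E
```

```text
581
0.115 25 [ 0.456 -0.188  0.121] [ 0.486 -0.153  0.13 ]
0.13 78 [ 0.44  -0.201  0.13 ] [ 0.486 -0.151  0.145]
0.145 54 [ 0.444 -0.187  0.145] [ 0.485 -0.152  0.16 ]
0.16 82 [ 0.445 -0.189  0.16 ] [ 0.485 -0.152  0.175]
0.175 66 [ 0.446 -0.186  0.175] [ 0.481 -0.155  0.19 ]
0.19 39 [ 0.452 -0.176  0.19 ] [ 0.48  -0.157  0.205]
0.205 19 [ 0.453 -0.167  0.205] [ 0.477 -0.156  0.219]
0.22 41 [ 0.45  -0.162  0.22 ] [ 0.482 -0.152  0.235]
0.235 36 [ 0.436 -0.174  0.235] [ 0.485 -0.149  0.25 ]
0.25 57 [ 0.439 -0.175  0.25 ] [ 0.477 -0.15   0.264]
0.295 11 [ 0.478 -0.133  0.298] [ 0.499 -0.126  0.306]
```

View pics/s5.png

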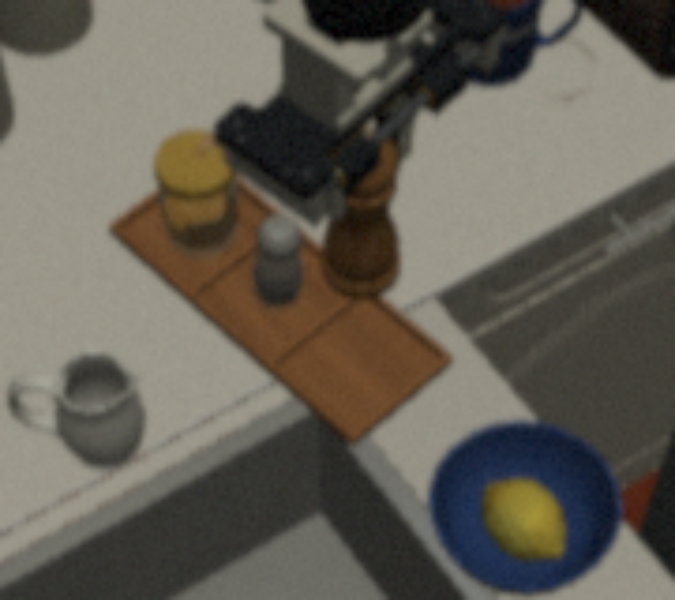

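The mill hangs upright over place_0 (base at (362,275) in the picture), and the other things are undisturbed. I'll lower it into the place.

Emit:
{"name": "servo_tool", "arguments": {
  "moves": [
    {"dx": 0,"dy": 0.002,"dz": -0.015,"roll": 0,"jaw": 0.4},
    {"dx": 0,"dy": 0,"dz": -0.025,"roll": 0,"jaw": 0.4},
    {"dx": 0,"dy": 0,"dz": -0.025,"roll": 0,"jaw": 0.4},
    {"dx": 0,"dy": 0,"dz": -0.018,"roll": 0,"jaw": 0.4},
    {"dx": 0,"dy": 0,"dz": -0.01,"roll": 0,"jaw": 0.4},
    {"dx": 0,"dy": 0,"dz": -0.006,"roll": 0,"jaw": 0.4},
    {"dx": 0,"dy": 0,"dz": -0.005,"roll": 0,"jaw": 0.4},
    {"dx": 0,"dy": 0,"dz": -0.003,"roll": 0,"jaw": 0.4},
    {"dx": 0,"dy": 0,"dz": 0,"roll": 0,"jaw": 0.4},
    {"dx": 0,"dy": 0,"dz": 0,"roll": 0,"jaw": 0.4}
  ]
}}

```text
t: 18.0
eef_pos: [0.4627, -0.1737, 0.1189]
ee_rot: [-3.141, -0.0, -1.31]
force: [0.3, -0.2, -2.2]
width: 0.0475
gripper_force: 19.5
```

Still hanging free. I'll go the last 7 mm slowly, with a lighter grip so that the mill can level itself on the floor.

Emit:
{"name": "servo_tool", "arguments": {
  "moves": [
    {"dx": 0,"dy": 0,"dz": -0.002,"roll": 0,"jaw": 0.4},
    {"dx": 0,"dy": 0,"dz": -0.001,"roll": 0,"jaw": 0.4},
    {"dx": 0,"dy": 0,"dz": -0.001,"roll": 0,"jaw": 0.4},
    {"dx": 0,"dy": 0,"dz": -0.001,"roll": 0,"jaw": 0.4},
    {"dx": 0,"dy": 0,"dz": -0.001,"roll": 0,"jaw": 0.4},
    {"dx": 0,"dy": 0,"dz": -0.001,"roll": 0,"jaw": 0.4},
    {"dx": 0,"dy": 0,"dz": 0,"roll": 0,"jaw": 0.4},
    {"dx": 0,"dy": 0,"dz": 0,"roll": 0,"jaw": 0.4},
    {"dx": 0,"dy": 0,"dz": 0,"roll": 0,"jaw": 0.4},
    {"dx": 0,"dy": 0,"dz": 0,"roll": 0,"jaw": 0.4}
  ],
  "newtons": 8
}}

```text
t: 19.25
eef_pos: [0.4627, -0.1737, 0.1118]
ee_rot: [-3.141, -0.0, -1.31]
force: [-1.7, -0.7, 5.2]
width: 0.0481
gripper_force: 8.0
```

Emit:
{"name": "servo_tool", "arguments": {
  "moves": [
    {"dx": 0,"dy": 0,"dz": -0.0005,"roll": 0,"jaw": 0.4},
    {"dx": 0,"dy": 0,"dz": 0,"roll": 0,"jaw": 0.56},
    {"dx": 0,"dy": 0,"dz": 0,"roll": 0,"jaw": 0.6},
    {"dx": 0,"dy": 0,"dz": 0,"roll": 0,"jaw": 0.66},
    {"dx": 0,"dy": 0,"dz": 0,"roll": 0,"jaw": 0.75},
    {"dx": 0,"dy": 0,"dz": 0,"roll": 0,"jaw": 0.85},
    {"dx": 0,"dy": 0,"dz": 0,"roll": 0,"jaw": 0.9},
    {"dx": 0,"dy": 0,"dz": 0,"roll": 0,"jaw": 0.9},
    {"dx": 0,"dy": 0,"dz": 0.03,"roll": 0,"jaw": 0.9},
    {"dx": 0,"dy": 0,"dz": 0.04,"roll": 0,"jaw": 0.9}
  ]
}}

```text
t: 20.5
eef_pos: [0.4618, -0.1736, 0.1811]
ee_rot: [3.139, 0.001, -1.31]
force: [1.4, -0.5, -0.0]
width: 0.079
gripper_force: 0.0
```

Emit:
{"name": "servo_tool", "arguments": {
  "moves": [
    {"dx": 0,"dy": 0,"dz": 0.04,"roll": 0,"jaw": 0.9},
    {"dx": 0,"dy": 0,"dz": 0.03,"roll": 0,"jaw": 0.9},
    {"dx": 0,"dy": 0.03,"dz": 0,"roll": 0,"jaw": 0.9},
    {"dx": 0,"dy": 0.05,"dz": 0,"roll": 0,"jaw": 0.9},
    {"dx": 0,"dy": 0.05,"dz": 0,"roll": 0,"jaw": 0.9},
    {"dx": 0,"dy": 0.05,"dz": 0,"roll": 0,"jaw": 0.9},
    {"dx": 0,"dy": 0.05,"dz": 0,"roll": 0,"jaw": 0.9},
    {"dx": 0,"dy": 0.05,"dz": 0,"roll": 0,"jaw": 0.9},
    {"dx": 0,"dy": 0.04,"dz": 0,"roll": 0,"jaw": 0.9},
    {"dx": 0,"dy": 0.02,"dz": 0,"roll": 0,"jaw": 0.9}
  ]
}}

```text
t: 21.75
eef_pos: [0.4623, 0.1681, 0.251]
ee_rot: [3.142, 0.0, -1.308]
force: [-0.0, 0.9, -0.4]
width: 0.0793
gripper_force: 0.0
```

```bash
python3 - <<'E'
from h import *
p,W=cloud("scene");q,V=cloud("top")
a=cv2.resize(p[40:200,160:340,::-1],(400,356));b=cv2.resize(q[150:310,230:410,::-1],(400,356));cv2.imwrite('pics/s6.png',np.hstack([a,b]))
m=(V[...,0]>.4)&(V[...,0]<.56)&(V[...,1]>-.225)&(V[...,1]<-.12)&(V[...,2]>.115)&(V[...,2]<.2)
print(V[m].mean(0),np.nanmax(V[m][:,2]),V[m].min(0),V[m].max(0))
for n,(x,y) in dict(salt=(.478,-.265),honey=(.496,-.355),jug=(.67,-.239)).items():
    k=(abs(V[...,0]-x)<.05)&(abs(V[...,1]-y)<.045)&(V[...,2]>.07)&(V[...,2]<.11);print(n,V[k].mean(0).round(4))
E
```

```text
[ 0.45621728 -0.17511625  0.14381114] 0.1628403953828538 [ 0.43292598 -0.20172675  0.1154542 ] [ 0.48098655 -0.15329906  0.1628404 ]
salt [ 0.476  -0.2632  0.0901]
honey [ 0.4957 -0.3543  0.0917]
jug [ 0.6733 -0.2361  0.0811]
```

View pics/s6.png

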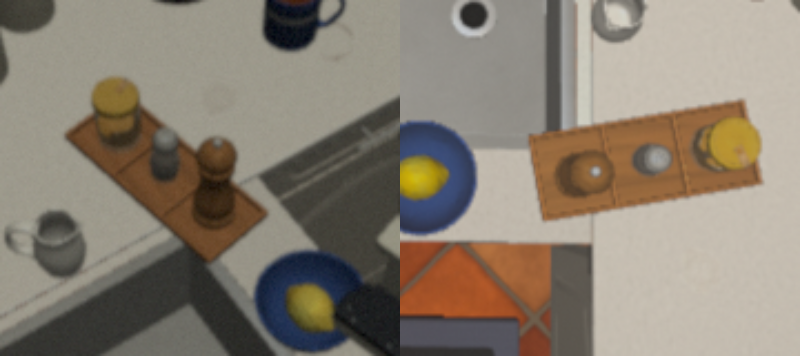

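The mill stands upright in place_0 (top view (585,172), top at z=0.161). The lemon is in the bowl, and the salt, honey and jug haven't moved. Handing in.

```bash
python3 -c "
from station import *
print(job_done())"
```

```text
the job is handed in; nothing more can be done
None
```

Handed in at about 22 s: the lemon is in the bowl, and the pepper mill was stood on the worktop, regrasped and set upright in place_0; the salt, honey and jug measured where they started.

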